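Back off the left-hand nut and free the label roll

TASK

Free the label roll on the unwinder: the winged hand nut on its spindle has a left-hand thread, so back it off clockwise (seen from above) by about half a turn, checking gently that it gives and never forcing it tighter. Then draw the slotted keeper plate out sideways from under the nut by its upright grip and lay it flat in the shallow metal dish. Leave the other things on the counter where they are.

Things in the scene. Friction and masses are not known exactly. Their poses are not given: they have to be found in the camera images.
- unwinder: Label unwinder, fixed to the counter: grey base plate 150 x 110 x 12 mm (x from -63 to +87 mm); origin on the counter under the spindle axis, z up. A white label roll (82 mm across, 38 mm high, fixed, top at z = 50 mm) sits on it round the upright steel spindle (10 mm thick). Behind the roll, at x = +66 mm, stands a low steel bar, 40 mm high.
- spindle (a point): Point on the spindle axis at the height of the label roll's top face, 50 mm above the counter; axes as the base plate's. The keeper plate lies on this face.
- nut (a joint): Turn of the steel winged hand nut on the spindle, rad: 0 = done up tight, positive = turned clockwise seen from above (left-hand thread: loosening; it climbs 2.4 mm per rad), up to 4.2. It stays where it is left and drags with about 0.12 N m. Turned the other way from 0 it jams on the keeper plate; more than 0.25 rad of that is forcing it.
- nut_grip (a point): On the nut's wing, on the spindle axis, 10 mm below the wing's top; turns and climbs with the nut, x along the wing. The wing is one upright flat plate, 40 mm long (x), 9 mm thick (y), 34 mm high, gripped by its two flat sides. Under it is the nut's round foot, 26 mm across, 9 mm high, its top 23 mm below this point.
- keeper: Loose steel slotted plate, 0.1 kg, 60 x 60 mm, 8 mm thick at its rim, on the roll under the nut, with a neck and upright grip on its -x side. Origin at the underside in the middle of the square, at first on the spindle axis; z up. A 13 mm slot, open to +x, straddles the spindle, so it comes out only toward its own -x. The nut's foot sits in its 30 mm wide, 4 mm deep recess.
- keeper_grip (a point): On the keeper plate's upright grip, 74 mm from the plate's origin toward its -x, 24 mm above its underside; axes as the plate's. The grip is 24 mm long (x), 10 mm thick (y) and 34 mm high from the underside; gripped across y. The neck between it and the plate is 8 mm high.
- keeper_mid (a point): Middle of the keeper plate's 116 x 60 mm outline at its flat underside, 28 mm from its origin toward -x. The nut must climb over 4 mm before the plate can move; with the nut half a turn up, the plate may rise at most 3 mm while it is drawn out, and is clear of the nut after 45 mm.
- parts_dish: Loose shallow open aluminium dish, 190 (x) x 140 (y) x 18 mm, walls and floor 3 mm, 0.6 kg, empty; origin at the centre of its underside, on the counter.
- dish_floor (a point): Centre of the dish's inner floor, 3 mm above the counter; axes as the dish's.
- bottle_a: Bystander: capped amber drink bottle, 77 mm across, 222 mm high, standing at the back; origin at the centre of its underside.
- bottle_b: Bystander: second such bottle, beside the first; origin at the centre of its underside.
- tape: Bystander: roll of tape lying flat, 98 x 96 x 25 mm; origin at the centre of its underside.
- cap_a: Bystander: black ribbed bottle cap, 33 mm across, 19 mm high, in front; origin at the centre of its underside.
- cap_b: Bystander: second such cap, farther back; origin at the centre of its underside.
- probe: Bystander: probe thermometer lying flat, 22 x 183 x 17 mm, near the front edge; origin at its middle, underside.
- pen: Bystander: marker pen lying, 17 x 135 x 16 mm, in front; origin at its middle, underside.
Things that resemble listed ones, but are neither listed nor needed, are in the scene too. Of the things shaped like the keeper, the steel one is meant.

How it is judged:
On the way, in this order (a step that is already met when the one before it is completed fails the run):
1. the nut is backed off clockwise by at least 2.4 rad while the keeper plate is still in its place under it (value of joint nut above 2.4 rad and horizontal distance between keeper and spindle below 0.012 m), for 0.2 s.
2. the keeper plate is drawn clear of the nut (horizontal distance between keeper and spindle above 0.05 m), for 0.1 s.
At the end, for the whole second after the job is handed in: The keeper plate lies at rest flat (within 0.1 rad) on the dish's floor, underside within 6 mm of it and the middle of its outline within 65 mm of the dish's centre along the dish's x and 45 mm along its y; the nut is still backed off by more than 2.4 rad (x of keeper_mid in the frame of dish_floor between -0.065 and 0.065 m and y of keeper_mid in the frame of dish_floor between -0.045 and 0.045 m and z of keeper_mid in the frame of dish_floor between -0.004 and 0.006 m and angle between keeper's own z axis and vertical below 0.1 rad and linear speed of keeper below 0.02 m/s and value of joint nut above 2.4 rad); the robot touches nothing.
It fails at once if the nut is forced tighter by more than 0.25 rad (value of joint nut below -0.25 rad).
It fails at once if a bystander is moved more than 50 mm (distance of any of bottle_a, bottle_b, tape, cap_a, cap_b, probe, pen from where it was at the start of the episode above 0.05 m).
It fails at once if a bottle is tipped (angle between any of bottle_a, bottle_b's own z axis and vertical above 0.5 rad).
It also fails if it takes over 72 s, if anything falls off the work surface, if the arm or the gripper's body presses on something with over 40 N, if the wrist force passes 120 N, or if a joint passes its speed limit or range.

ROBOT

A 7-joint arm with a two-finger parallel gripper is mounted at the origin on a cart in front of the work surface, level with it; the furniture and walls round the work are solid. World frame = base frame: x ahead of the robot, y to its left, z up, the work surface at z = 0. Lengths are in m, angles in rad, forces in N, time in s.
With the tool pointing down it reaches from about 0.4 to 0.875 m from the base axis. Payload 4.4 kg.
Tool frame: the origin (TCP) lies between the finger pads; the fingertips stand 22 mm ahead of it and the grasp point (between the pads) lies 3 mm ahead of it; z points along the fingers, y is the line along which they close (so a half turn about z gives the same grasp; the last joint's range is limited). The gripper opens to 85 mm and grips with 20 to 120 N. Pads are 22 mm wide; open, the fingers measure 114 mm over their backs; the gripper's body (76 mm by 85 mm) begins 54 mm behind the grasp point. The pads swing forward as they close: fully open they stand 13 mm farther back than shut.
Start: joints at [-1.19, 0.628, 0.038, 1.517, -0.027, 0.996, -0.02], TCP at [0.281, 0.586, 0.253] pointing down, gripper open.
Joint ranges: [-3.06, 3.06], [-0.37, 2.12], [-1.25, 1.32], [0.18, 2.47], [-1.1, 4.24], [0.23, 1.98], [-2.94, 2.94]. Speed limits (rad/s): [2.57, 2.57, 3.14, 3.14, 3.14, 3.14, 3.14].

INTERFACE

Orientations are given as a unit quaternion [w, x, y, z].
In Python, from cell import robot gives the robot as it stands. The module is installed in compiled form; this text tells all that it offers.
- The arm moves only by the tool apply_moves, never from a script. Its argument "steps" is one flat list of numbers, 7 for each row, row after row: the shift along the tool's x, y, z in mm, then the turn, a rotation vector about the tool's x, y, z in degrees, then the opening, from -1 (shut) to 1 (fully open). In form: [dx, dy, dz, ax, ay, az, gripper, dx, dy, dz, ax, ay, az, gripper, ...]. A call has 1 to 20 rows; each row is the pose to reach, as a shift and turn from the pose commanded when the call began, along the tool's axes at that moment; what a row does not reach only later rows make up. A row lasts 1/10 s, in which the tool goes at most 50 mm and 8.59 degrees, less where a joint would pass 70% of its speed; a pose out of reach is approached as far as the arm can. A call with a gripper value outside its range is refused whole. The fingers move at their own pace and stop on an object; "newtons" is the grip in N (left out, the last holds). Time passes only in rows, so rows that repeat a pose let the fingers close. It gives the time, the measured TCP pose, the force, the opening and the grip force at its end, in the units of the state.
- robot.state(): the state, without advancing time (a new reading comes with each control period).
- robot.grab_frame(name): name is "scene" or "top" or "wrist"; returns the picture (384x512x3 uint8, blue, green, red); there is no depth.
- robot.get_calibration(name): a dict with "camera_matrix" (3x3 intrinsics, pixels), "T" (4x4, takes a point from camera to world coordinates). Camera axes: x right, y up, looking along -z (the intrinsics and any distortion apply to the point x, -y, -z); pixel columns grow to the right and rows downward; lengths in m; the calibration is good to about 2 mm. The wrist camera is an equidistant fisheye: a pixel r from the principal point sees the ray r / f radians off the axis. A picture is of the moment at which its call begins: read the wrist's pose just before it. get_calibration takes no time and is no camera call; for the wrist camera it gives the pose at the moment of the call.
- robot.sign_off(): hands the job in; it is judged then, once.
The state is a dict: "time_s": time; "q": joint angles; "joint_velocities": joint speeds; "tau": joint torques, N m; "ee_pos": TCP position; "ee_rot": TCP orientation; "force": force on the tool from outside, world axes, zero at the start; "wrist_torque": the same for the moment, N m; "gripper_width": finger opening in m; "grasp_force": force on a finger pad.
Only numpy, scipy, OpenCV 4.12 (cv2) and the standard library are available. Lean on these libraries where they do the work, as an engineer would, in place of code of your own. Each camera call takes 0.05 s, during which the arm holds its last target. There are 200 camera calls.

## Working session

There is one attempt and no reset: what is moved stays moved. The work goes in short steps, Python scripts to look and compute and a tool call to move; the robot and the scene stay as the last step left them, time stands still between calls to the robot, and variables do not carry over. Pictures are saved under pics/ and viewed, at most 10 in all, crops included, and the job is handed in when it is done.

Besides the shell and the picture viewer there is one more tool, called after ">>>" as a command line: name --argument value ..., lists and objects as JSON in quotes. apply_moves: Moves the arm, as the interface text tells. Its arguments: {"type":"object","properties":{"steps":{"type":"array"},"newtons":{"type":"number"}},"required":["steps"]}

```bash
mkdir -p pics
cat > h.py <<'E'
import numpy as np,cv2
from cell import robot
def ray(name,u,v,cal=None):
    c=cal or robot.get_calibration(name);K=np.array(c['camera_matrix']);T=np.array(c['T'])
    x=(u-K[0,2])/K[0,0];y=(v-K[1,2])/K[1,1]
    if name=='wrist':
        r=np.hypot(x,y);s=np.sin(r)/r if r>1e-9 else 1;d=np.array([x*s,-y*s,-np.cos(r)])
    else:d=np.array([x,-y,-1.])
    return T[:3,3],T[:3,:3]@d
def onz(name,u,v,z,cal=None):
    o,d=ray(name,u,v,cal);return (o+d*(z-o[2])/d[2])
E
python3 - <<'E'
from h import *
for n in ['scene','top']:
    f=robot.grab_frame(n);cv2.imwrite(f'pics/{n}0.png',f)
    c=robot.get_calibration(n);print(n,np.round(c['camera_matrix'],1).tolist(),np.round(c['T'],3).tolist(),[k for k in c])
s=robot.state();print(s)
E
```

```text
scene [[351.4, 0.0, 254.8], [0.0, 351.4, 197.7], [0.0, 0.0, 1.0]] [[0.898, 0.2, -0.391, 0.147], [-0.439, 0.403, -0.803, -0.989], [-0.003, 0.893, 0.45, 0.515], [0.0, 0.0, 0.0, 1.0]] ['camera_matrix', 'T']
top [[440.4, 0.0, 261.4], [0.0, 440.4, 195.0], [0.0, 0.0, 1.0]] [[-0.022, 0.989, -0.144, 0.343], [-1.0, -0.023, -0.008, -0.232], [-0.011, 0.144, 0.99, 1.267], [0.0, 0.0, 0.0, 1.0]] ['camera_matrix', 'T']
{'time_s': 0.1, 'q': array([-1.18980881,  0.62924172,  0.03844911,  1.51822706, -0.02702612,
        0.99628678, -0.02000635]), 'joint_velocities': array([ 0.00107233, -0.00200377,  0.000753  , -0.00246897,  0.00066996,
       -0.00076576, -0.00091758]), 'tau': array([ 4.02028207e-03, -5.64518917e+01,  1.23108309e+00, -1.93970597e+01,
        1.14066552e-02,  5.52044279e-03,  2.00217528e-05]), 'ee_pos': array([0.28059854, 0.58576481, 0.25250189]), 'ee_rot': array([-1.84457860e-04,  2.21551538e-01,  9.75148317e-01, -8.01680349e-04]), 'force': array([-0.40564414, -0.23494594, -0.28189244]), 'wrist_torque': array([ 0.01990925,  0.00120397, -0.05438591]), 'grasp_force': 0.0, 'gripper_width': 0.08526040708002845}
```

View pics/scene0.png

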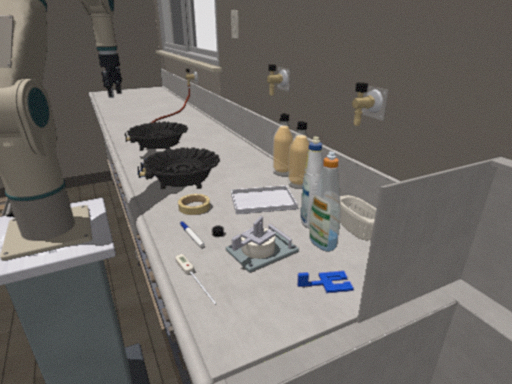

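View pics/top0.png

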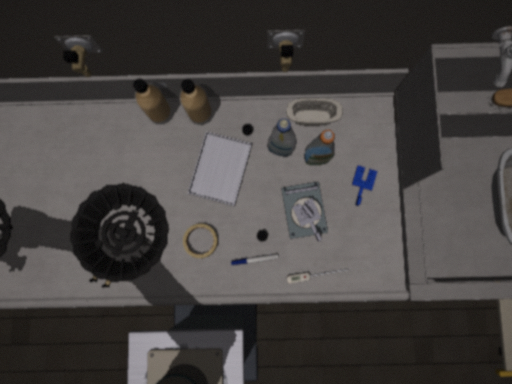

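The scene view shows the unwinder at about (262,245) and the dish at (263,199). In the top view they are at (306,210) and (221,169). Candidates for the keeper are the steel plate under the nut, with its grip at top (320,233), and the blue look-alike at top (363,185). I choose the steel one and will check it in a crop.

Run:
```python
from h import *
t=cv2.imread('pics/top0.png');s=cv2.imread('pics/scene0.png')
a=cv2.resize(t[175:245,270:340],(400,400),interpolation=cv2.INTER_CUBIC)
b=cv2.resize(s[210:270,220:300],(400,300),interpolation=cv2.INTER_CUBIC)
o=np.zeros((400,800,3),np.uint8);o[:,:400]=a;o[:300,400:]=b
cv2.imwrite('pics/crop1.png',cv2.convertScaleAbs(o,alpha=1.3))
for n,u,v,z in [('base',306,210,.012),('nut',308,212,.09),('grip',320,233,.084),('dish',221,169,0),('bottle',195,115,.0),('blue',363,185,0)]:print(n,onz('top',u,v,z))
g=cv2.cvtColor(t,cv2.COLOR_BGR2HSV)
print(g[150:190:10,205:240:10].tolist(), g[195,290],g[230,300],g[130,360])
```

```text
base [ 0.47926109 -0.34937819  0.012     ]
nut [ 0.46529692 -0.34726581  0.09      ]
grip [ 0.40872573 -0.37782518  0.084     ]
dish [ 0.60727954 -0.10578393  0.        ]
bottle [ 0.77377422 -0.02942893  0.        ]
blue [ 0.54979082 -0.51876378  0.        ]
[[[132, 9, 145], [138, 9, 145], [133, 12, 147], [137, 12, 148]], [[141, 12, 147], [137, 12, 149], [137, 12, 147], [135, 10, 146]], [[133, 12, 146], [135, 14, 145], [137, 12, 145], [132, 9, 145]], [[137, 12, 147], [139, 14, 148], [133, 12, 152], [138, 8, 151]]] [98 21 97] [98 21 95] [  9  15 117]
```

View pics/crop1.png

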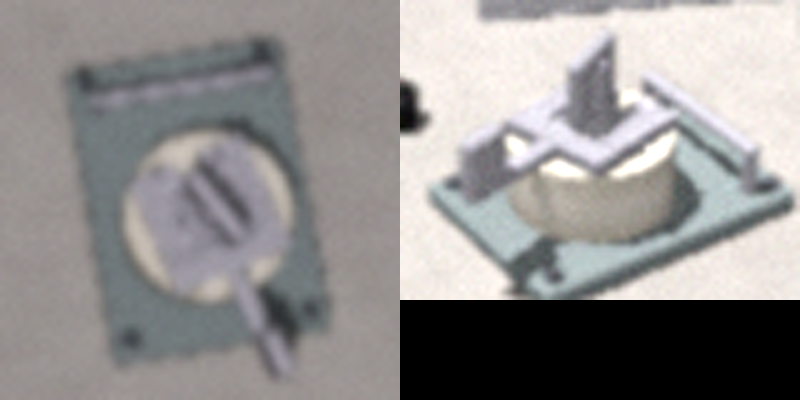

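The crop confirms the steel slotted plate under the winged nut, with its upright grip towards the robot (top px about 319,238). The blue piece is the decoy. I'm moving over the unwinder, staying high on the way.

>>> apply_moves --steps '[0, 0, -60, 0, 0, 0, 1, 0, 0, -110, 0, 0, 0, 1, 0, 0, -147, 0, 0, 0, 1, -408, -343, -147, 0, 0, 0, 1, -408, -343, -147, 0, 0, 0, 1, -408, -343, -147, 0, 0, 0, 1, -408, -343, -147, 0, 0, 0, 1, -408, -343, -147, 0, 0, 0, 1, -408, -343, -147, 0, 0, 0, 1, -408, -343, -147, 0, 0, 0, 1, -408, -343, -147, 0, 0, 0, 1, -408, -343, -147, 0, 0, 0, 1, -408, -343, -147, 0, 0, 0, 1, -408, -343, -147, 0, 0, 0, 1, -408, -343, -147, 0, 0, 0, 1, -408, -343, -147, 0, 0, 0, 1]'

```text
time_s: 1.7
ee_pos: [0.5004, 0.1002, 0.3999]
ee_rot: [-0.001, 0.222, 0.975, 0.0]
force: [-0.4, 1.3, 0.1]
gripper_width: 0.0852
grasp_force: 0.0
```

>>> apply_moves --steps '[-161, -419, 0, 0, 0, -59, 1, -161, -419, 0, 0, 0, -59, 1, -161, -419, 0, 0, 0, -59, 1, -161, -419, 0, 0, 0, -59, 1, -161, -419, 0, 0, 0, -59, 1, -161, -419, 0, 0, 0, -59, 1, -161, -419, 0, 0, 0, -59, 1, -161, -419, 0, 0, 0, -59, 1, -161, -419, 0, 0, 0, -59, 1, -161, -419, 120, 0, 0, -59, 1, -161, -419, 120, 0, 0, -59, 1, -161, -419, 120, 0, 0, -59, 1, -161, -419, 120, 0, 0, -59, 1, -161, -419, 120, 0, 0, -59, 1, -161, -419, 120, 0, 0, -59, 1]'

```text
time_s: 3.2
ee_pos: [0.4665, -0.346, 0.2822]
ee_rot: [0.001, -0.288, 0.957, -0.001]
force: [-0.4, -1.1, -0.6]
gripper_width: 0.0854
grasp_force: 0.0
```

Run:
```python
from h import *
import pickle
s=robot.state();c=robot.get_calibration('wrist');f=robot.grab_frame('wrist')
pickle.dump(c,open('cal1.pkl','wb'));cv2.imwrite('pics/w1raw.png',f);cv2.imwrite('pics/w1.png',cv2.resize(f,(800,600),interpolation=cv2.INTER_CUBIC))
print(s['ee_pos'],s['ee_rot'],s['q'],s['time_s'],np.round(c['T'],3).tolist(),c['camera_matrix'])
# dish mask in top view
t=cv2.imread('pics/top0.png');h=cv2.cvtColor(t,cv2.COLOR_BGR2HSV)
m=cv2.inRange(h,(120,5,125),(150,40,190));m=cv2.morphologyEx(m,cv2.MORPH_OPEN,np.ones((3,3)))
for k in cv2.findContours(m,0,2)[0]:
    if cv2.contourArea(k)>500:
        r=cv2.minAreaRect(k);b=cv2.boxPoints(r);P=np.array([onz('top',u,v,.01)[:2] for u,v in b]);print(r,P.round(3).tolist(),P.mean(0),np.linalg.norm(np.diff(P,axis=0),axis=1))
```

```text
[ 0.4665213  -0.34603676  0.28221543] [ 0.00136862 -0.28846411  0.95748919 -0.00101275] [ 0.46250734  0.5011212   0.19603265  1.68781458 -0.11561805  0.96063462
  2.85712541] 3.2 [[-0.552, -0.793, -0.257, 0.402], [0.834, -0.526, -0.166, -0.389], [-0.003, -0.306, 0.952, 0.404], [0.0, 0.0, 0.0, 1.0]] [[297.31863964   0.         255.16538742]
 [  0.         297.31863964 186.4958008 ]
 [  0.           0.           1.        ]]
((152.0, 358.0), (50.0, 48.0), 90.0) [[0.149, 0.155], [0.146, 0.022], [0.015, 0.021], [0.017, 0.152]] [0.08168738 0.08744754] [0.13311446 0.13155414 0.13104017]
((233.0, 357.0), (52.0, 18.0), 90.0) [[0.149, -0.111], [0.148, -0.161], [0.011, -0.159], [0.012, -0.11]] [ 0.07996863 -0.13502619] [0.04975536 0.1366439  0.0489521 ]
((220.2183837890625, 168.4965057373047), (45.04026412963867, 61.16940689086914), 15.780754089355469) [[0.54, -0.017], [0.715, -0.066], [0.674, -0.193], [0.502, -0.142]] [ 0.60762841 -0.10459472] [0.1811582  0.13333195 0.18016588]
```

View pics/w1.png

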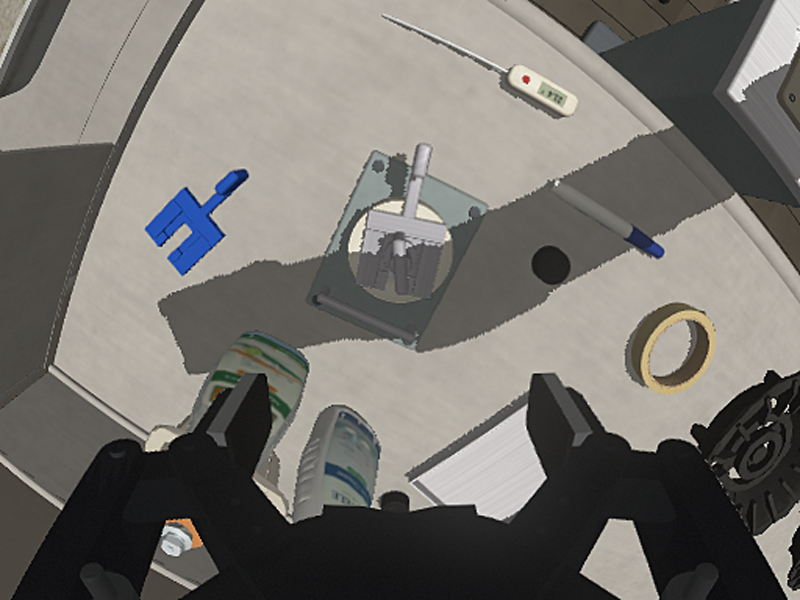

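The wrist view shows the steel keeper with its grip at (423,160), the nut wing at about (400,265) and the tape, pen and cap to the right. I need a close crop to measure the wing.

Run:
```python
from h import *
f=cv2.imread('pics/w1raw.png')[85:225,195:320]
g=cv2.resize(f,None,fx=4.2,fy=4.2,interpolation=cv2.INTER_CUBIC)
cv2.imwrite('pics/w1c.png',cv2.LUT(g,(255*(np.arange(256)/255)**.6).astype(np.uint8)))
```

```text
(no output)
```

View pics/w1c.png

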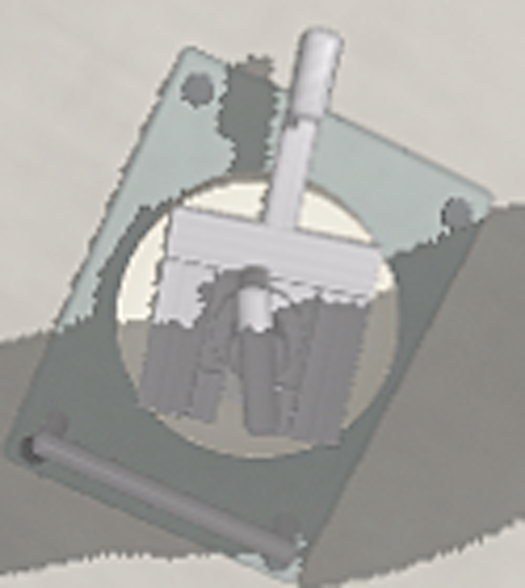

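```bash
cat > m.py <<'E'
from h import *
import pickle
c=pickle.load(open('cal1.pkl','rb'))
P=lambda u,v,z:onz('wrist',195+u/4.2,85+v/4.2,z,c)[:2]
E
python3 - <<'E'
from m import *
deg=lambda d:np.degrees(np.arctan2(d[1],d[0]))
print('roll',P(258,317,.05))
n,f=P(256,330,.096),P(263,435,.096);print('wing',n,f,(n+f)/2,np.linalg.norm(f-n),deg(f-n))
a,b=P(325,32,.084),P(308,118,.084);print('grip',a,b,(a+b)/2,np.linalg.norm(b-a),deg(b-a))
r=P(258,317,.05);g=(a+b)/2;print('spindle-grip',np.linalg.norm(r-g),deg(r-g))
q=[P(*p,.058) for p in [(172,210),(380,250)]];e=q[1]-q[0];print('edge',np.linalg.norm(e),deg(e)+90,(q[0]+q[1])/2)
# top-view wing center check
print('topview wing',onz('top',270+215/5.71,175+203/5.71,.096),'grip',onz('top',270+280/5.71,175+360/5.71,.084))
# dish close
E
```

```text
roll [ 0.46844252 -0.34472481]
wing [ 0.46286034 -0.34908417] [ 0.48516051 -0.33212245] [ 0.47401042 -0.34060331] 0.0280178076414298 37.256952234075484
grip [ 0.39080359 -0.37597496] [ 0.41153408 -0.36725531] [ 0.40116883 -0.37161513] 0.02248967115734572 22.812571897819712
spindle-grip 0.07244886487622222 21.78734476234797
edge 0.059285710707294166 202.58996961521422 [ 0.44318172 -0.35530205]
topview wing [ 0.46857974 -0.3459002   0.096     ] grip [ 0.39533231 -0.37470184  0.084     ]
```

>>> apply_moves --steps '[-3, 0, 40, 0, 0, -1.5, 0, -3, 0, 80, 0, 0, -1.5, 0, -3, 0, 120, 0, 0, -1.5, 0, -3, 0, 150, 0, 0, -1.5, 0, -3, 0, 150, 0, 0, -1.5, 0, -3, 0, 150, 0, 0, -1.5, 0, -3, 0, 150, 0, 0, -1.5, 0]' --newtons 50

```text
time_s: 3.95
ee_pos: [0.4689, -0.3461, 0.1328]
ee_rot: [0.001, -0.3, 0.954, -0.002]
force: [0.3, 0.2, 0.2]
gripper_width: 0.0427
grasp_force: 0.0
```

Run:
```python
from h import *
s=robot.state();f=robot.grab_frame('wrist')
cv2.imwrite('pics/w2.png',f)
print(s['ee_pos'],s['ee_rot'],s['q'],s['gripper_width'],s['time_s'],robot.state()['ee_pos'])
```

```text
[ 0.46888876 -0.34608534  0.13280449] [ 0.00141677 -0.30006282  0.95391668 -0.00180797] [ 0.51115672  0.69061553  0.1203358   1.82389384 -0.13017263  0.63007699
  2.88944593] 0.042699163738714414 3.95 [ 0.46873952 -0.34609035  0.13276051]
```

View pics/w2.png

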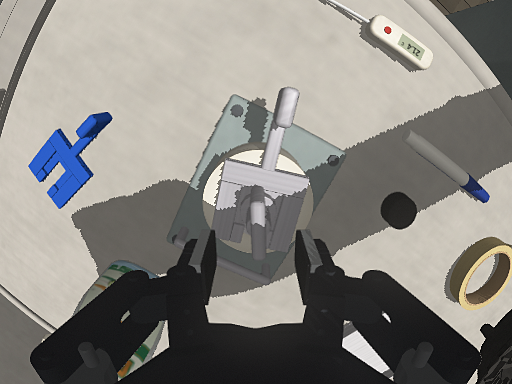

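The wing at about (258,235) sits centred between the fingers and lines up with them. I'll descend, close, then turn gently clockwise 17° as a check.

>>> apply_moves --steps '[-1, 1.5, 20, 0, 0, 0, 0, -1, 1.5, 40, 0, 0, 0, 0, -1, 1.5, 40, 0, 0, 0, 0, -1, 1.5, 40, 0, 0, 0, -1, -1, 1.5, 40, 0, 0, 0, -1, -1, 1.5, 40, 0, 0, 0, -1, -1, 1.5, 40, 0, 0, 0, -1, -1, 1.5, 40, 0, 0, 0, -1, -1, 1.5, 40, 0, 0, 0, -1]' --newtons 50

```text
time_s: 4.9
ee_pos: [0.4684, -0.3446, 0.092]
ee_rot: [0.001, -0.3, 0.954, -0.002]
force: [1.0, -0.4, 6.5]
gripper_width: 0.0079
grasp_force: 53.3
```

>>> apply_moves --steps '[0, 0, 0, 0, 0, 3, -1, 0, 0, 0, 0, 0, 6, -1, 0, 0, 0, 0, 0, 9, -1, 0, 0, -0.5, 0, 0, 12, -1, 0, 0, -0.7, 0, 0, 15, -1, 0, 0, -0.7, 0, 0, 17, -1, 0, 0, -0.7, 0, 0, 17, -1]'

```text
time_s: 5.6
ee_pos: [0.4684, -0.3443, 0.0923]
ee_rot: [0.001, -0.155, 0.988, -0.001]
force: [0.9, 0.4, 5.7]
gripper_width: 0.0081
grasp_force: 53.0
```

Run:
```python
from h import *
s=robot.state()
print({k:np.round(s[k],3) for k in ['q','ee_pos','ee_rot','force','wrist_torque','gripper_width','grasp_force']})
```

```text
{'q': array([ 0.47 ,  0.757,  0.182,  1.849, -0.238,  0.553,  2.69 ]), 'ee_pos': array([ 0.468, -0.344,  0.092]), 'ee_rot': array([ 0.001, -0.155,  0.988, -0.001]), 'force': array([0.933, 0.429, 5.685]), 'wrist_torque': array([-0.181, -0.224,  0.147]), 'gripper_width': np.float64(0.008), 'grasp_force': np.float64(52.974)}
```

The nut gives: about 0.15 N m, close to the drag figure. I'll carry on clockwise and follow the climb.

>>> apply_moves --steps '[0, 0, -0.3, 0, 0, 7, -1, 0, 0, -0.6, 0, 0, 14, -1, 0, 0, -0.9, 0, 0, 21, -1, 0, 0, -1.2, 0, 0, 28, -1, 0, 0, -1.5, 0, 0, 35, -1, 0, 0, -1.8, 0, 0, 42, -1, 0, 0, -2.1, 0, 0, 49, -1, 0, 0, -2.4, 0, 0, 56, -1, 0, 0, -2.7, 0, 0, 63, -1, 0, 0, -3, 0, 0, 70, -1, 0, 0, -3.3, 0, 0, 77, -1, 0, 0, -3.4, 0, 0, 80, -1, 0, 0, -3.4, 0, 0, 80, -1]'

```text
time_s: 6.9
ee_pos: [0.4688, -0.3433, 0.0955]
ee_rot: [0.001, 0.516, 0.857, 0.0]
force: [0.7, 1.4, 6.2]
gripper_width: 0.0081
grasp_force: 52.5
```

>>> apply_moves --steps '[0, 0, -0.3, 0, 0, 7, -1, 0, 0, -0.6, 0, 0, 14, -1, 0, 0, -0.9, 0, 0, 21, -1, 0, 0, -1.2, 0, 0, 28, -1, 0, 0, -1.5, 0, 0, 35, -1, 0, 0, -1.8, 0, 0, 42, -1, 0, 0, -2.1, 0, 0, 49, -1, 0, 0, -2.4, 0, 0, 56, -1, 0, 0, -2.7, 0, 0, 63, -1, 0, 0, -3, 0, 0, 70, -1, 0, 0, -3.3, 0, 0, 77, -1, 0, 0, -3.4, 0, 0, 80, -1, 0, 0, -3.4, 0, 0, 80, -1, 0, 0, -3.4, 0, 0, 80, -1, 0, 0, -3.4, 0, 0, 80, -1]'

```text
time_s: 8.4
ee_pos: [0.4699, -0.3436, 0.0991]
ee_rot: [0.001, 0.946, 0.325, 0.002]
force: [4.7, 0.5, 6.3]
gripper_width: 0.008
grasp_force: 52.3
```

Run:
```python
from h import *
s=robot.state()
print({k:np.round(s[k],3) for k in ['q','ee_pos','ee_rot','force','wrist_torque','gripper_width','grasp_force']}, 2*np.degrees(np.arctan2(s['ee_rot'][2],s['ee_rot'][1])))
```

```text
{'q': array([ 0.068,  0.948,  0.909,  1.856, -0.998,  0.871,  0.583]), 'ee_pos': array([ 0.47 , -0.344,  0.099]), 'ee_rot': array([0.001, 0.946, 0.325, 0.002]), 'force': array([4.734, 0.521, 6.263]), 'wrist_torque': array([ 0.014, -0.879,  0.01 ]), 'gripper_width': np.float64(0.008), 'grasp_force': np.float64(52.309)} 37.945711761149155
```

>>> apply_moves --steps '[0, 0, 0, 0, 0, 0, 0, 0, 0, 0, 0, 0, 0, 0, 0, 0, 0, 0, 0, 0, 0, 0, 0, -30, 0, 0, 0, 0, 0, 0, -70, 0, 0, 0, 0, 0, 0, -100, 0, 0, 0, 0, -35, -10, -100, 0, 0, 8, 0, -72, -20, -100, 0, 0, 15.6, 0, -72, -20, -100, 0, 0, 15.6, 0, -72, -20, -100, 0, 0, 15.6, 0, -72, -20, -100, 0, 0, 15.6, 0]'

```text
time_s: 9.5
ee_pos: [0.3989, -0.3712, 0.1973]
ee_rot: [-0.001, 0.981, 0.194, 0.0]
force: [0.5, -0.6, 0.3]
gripper_width: 0.0431
grasp_force: 0.0
```

Run:
```python
from h import *
import pickle
s=robot.state();c=robot.get_calibration('wrist');f=robot.grab_frame('wrist')
pickle.dump(c,open('cal3.pkl','wb'))
cv2.imwrite('pics/w3raw.png',f);cv2.imwrite('pics/w3.png',cv2.resize(f,(800,600),interpolation=cv2.INTER_CUBIC))
print(np.round(s['ee_pos'],4),s['q'].round(3),s['gripper_width'],s['time_s'],2*np.degrees(np.arctan2(s['ee_rot'][2],s['ee_rot'][1])))
```

```text
[ 0.3989 -0.3712  0.1973] [ 0.071  0.823  1.1    1.888 -0.878  1.015  0.386] 0.04309173874016698 9.5 22.405841043090305
```

View pics/w3.png

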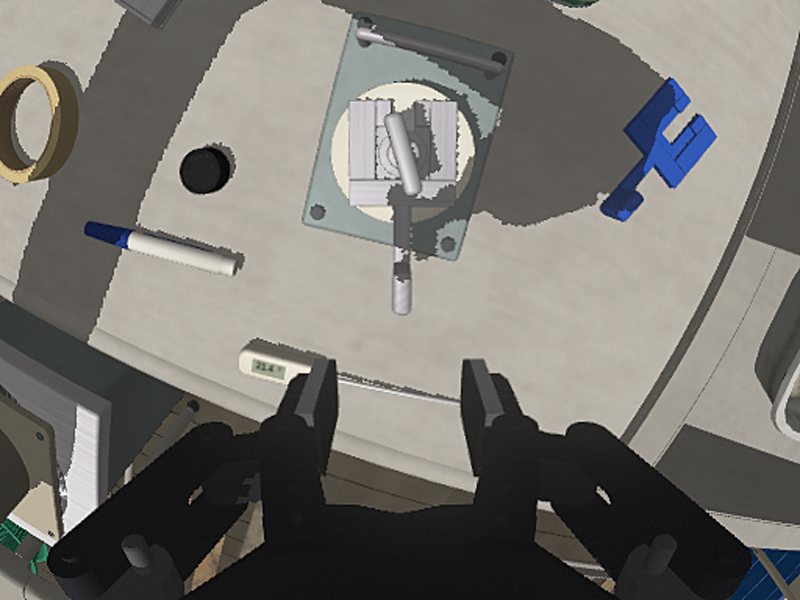

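The wrist view shows the grip at (401,290), centred between the fingers with the slot axis vertical in the image. The nut wing stands raised at (400,155) and the keeper hasn't moved. I'll descend and grip.

>>> apply_moves --steps '[1, 0.5, 40, 0, 0, 0, 0, 1, 0.5, 80, 0, 0, 0, 0, 1, 0.5, 105, 0, 0, 0, 0, 1, 0.5, 117, 0, 0, 0, 0, 1, 0.5, 117, 0, 0, 0, 0, 1, 0.5, 117, 0, 0, 0, -1, 1, 0.5, 117, 0, 0, 0, -1, 1, 0.5, 117, 0, 0, 0, -1, 1, 0.5, 117, 0, 0, 0, -1, 1, 0.5, 117, 0, 0, 0, -1, 1, 0.5, 117, 0, 0, 0, -1]' --newtons 60

```text
time_s: 10.65
ee_pos: [0.3997, -0.3724, 0.0815]
ee_rot: [0.001, 0.981, 0.193, 0.001]
force: [0.0, 0.1, 6.5]
gripper_width: 0.0088
grasp_force: 61.0
```

Run:
```python
from h import *
s=robot.state()
print({k:np.round(s[k],4) for k in ['q','ee_pos','ee_rot','force','wrist_torque','gripper_width','grasp_force']})
```

```text
{'q': array([ 0.1778,  0.9412,  0.8859,  1.9597, -1.062 ,  0.7998,  0.5152]), 'ee_pos': array([ 0.3997, -0.3724,  0.0815]), 'ee_rot': array([6.000e-04, 9.811e-01, 1.934e-01, 6.000e-04]), 'force': array([0.0102, 0.1222, 6.5479]), 'wrist_torque': array([ 0.1728, -0.3395, -0.0086]), 'gripper_width': np.float64(0.0088), 'grasp_force': np.float64(61.0106)}
```

>>> apply_moves --steps '[0, 0, -1, 0, 0, 0, -1, 0, 0, -1, 0, 0, 0, -1, -5, 0, -1, 0, 0, 0, -1, -10, 0, -1, 0, 0, 0, -1, -15, 0, -1, 0, 0, 0, -1, -20, 0, -1, 0, 0, 0, -1, -20, 0, -1, 0, 0, 0, -1]'

```text
time_s: 11.35
ee_pos: [0.3791, -0.3801, 0.0818]
ee_rot: [0.0, 0.981, 0.192, -0.001]
force: [-1.0, -0.5, 2.3]
gripper_width: 0.0089
grasp_force: 60.4
```

>>> apply_moves --steps '[-8, 0, 0, 0, 0, 0, -1, -16, 0, 0, 0, 0, 0, -1, -24, 0, 0, 0, 0, 0, -1, -32, 0, 0, 0, 0, 0, -1, -40, 0, 0, 0, 0, 0, -1, -48, 0, 0, 0, 0, 0, -1, -55, 0, 0, 0, 0, 0, -1, -55, 0, 0, 0, 0, 0, -1, -55, 0, 0, 0, 0, 0, -1]'

```text
time_s: 12.25
ee_pos: [0.3297, -0.4004, 0.0817]
ee_rot: [-0.0, 0.981, 0.193, -0.0]
force: [-0.4, 0.2, -1.3]
gripper_width: 0.0089
grasp_force: 60.1
```

Run:
```python
from h import *
s=robot.state()
print({k:np.round(s[k],4) for k in ['q','ee_pos','ee_rot','force','wrist_torque','gripper_width','grasp_force']})
```

```text
{'q': array([ 0.3155,  0.9004,  0.8461,  2.0326, -1.065 ,  0.7352,  0.6751]), 'ee_pos': array([ 0.3297, -0.4004,  0.0817]), 'ee_rot': array([-1.000e-04,  9.812e-01,  1.932e-01, -0.000e+00]), 'force': array([-0.3692,  0.2457, -1.2933]), 'wrist_torque': array([-0.0108,  0.0687, -0.0297]), 'gripper_width': np.float64(0.0089), 'grasp_force': np.float64(60.1304)}
```

The keeper is drawn 75 mm clear and the load reads about its weight. I'll lift it and carry it over the dish.

>>> apply_moves --steps '[0, 0, -20, 0, 0, 0, -1, 0, 0, -50, 0, 0, 0, -1, 0, 0, -80, 0, 0, 0, -1, 0, 0, -110, 0, 0, 0, -1, 24, -14, -130, 0, 0, 2, -1, 50, -30, -130, 0, 0, 5, -1, 80, -47, -130, 0, 0, 8, -1, 110, -65, -130, 0, 0, 12, -1, 140, -83, -130, 0, 0, 16, -1, 170, -100, -130, 0, 0, 20, -1, 200, -118, -130, 0, 0, 24, -1, 230, -136, -130, 0, 0, 28, -1, 260, -153, -130, 0, 0, 31, -1, 290, -171, -130, 0, 0, 34, -1, 315, -186, -130, 0, 0, 36, -1, 333, -197, -130, 0, 0, 38, -1, 333, -197, -130, 0, 0, 38, -1, 333, -197, -130, 0, 0, 38, -1, 333, -197, -130, 0, 0, 38, -1]'

```text
time_s: 14.15
ee_pos: [0.5624, -0.0926, 0.2119]
ee_rot: [0.0, 0.991, -0.137, -0.0]
force: [0.4, -0.1, -0.8]
gripper_width: 0.009
grasp_force: 60.1
```

Run:
```python
from h import *
s=robot.state();f=robot.grab_frame('wrist');t=robot.grab_frame('top')
o=np.zeros((384,800,3),np.uint8);o[:,:512]=f;o[:,512:]=cv2.resize(t[100:244,160:268],(288,384),interpolation=cv2.INTER_CUBIC)
cv2.imwrite('pics/w4.png',o)
print({k:np.round(s[k],4) for k in ['q','ee_pos','force','wrist_torque','gripper_width','grasp_force','time_s']},2*np.degrees(np.arctan2(s['ee_rot'][2],s['ee_rot'][1])),s['ee_rot'])
```

```text
{'q': array([-0.5442,  0.9279,  1.263 ,  1.8083, -0.9668,  1.1845, -0.8069]), 'ee_pos': array([ 0.5624, -0.0926,  0.2119]), 'force': array([ 0.4461, -0.0946, -0.8378]), 'wrist_torque': array([ 0.011 ,  0.0996, -0.0267]), 'gripper_width': np.float64(0.009), 'grasp_force': np.float64(60.1251), 'time_s': np.float64(14.15)} -15.769595195618457 [ 2.02173977e-04  9.90545858e-01 -1.37181722e-01 -1.93974428e-04]
```

View pics/w4.png

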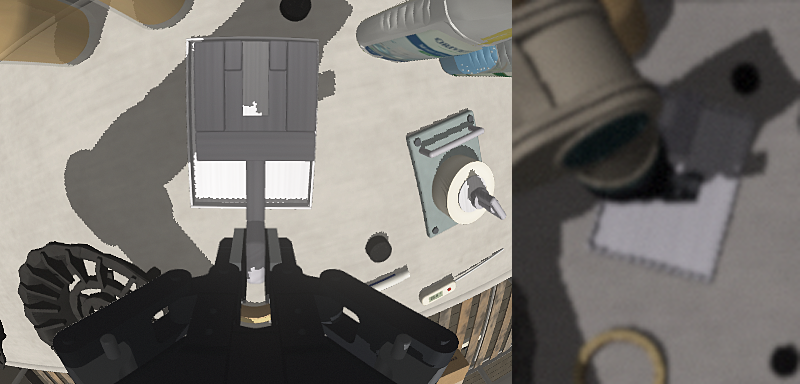

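The keeper is parallel to the dish and over it. The nut stays raised at (485,200). The arm leans toward the bottles, so I'll check the clearance in the scene view.

Run:
```python
from h import *
f=robot.grab_frame('scene');cv2.imwrite('pics/s4.png',cv2.resize(f[60:280,120:400],(700,550),interpolation=cv2.INTER_CUBIC))
```

```text
(no output)
```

View pics/s4.png

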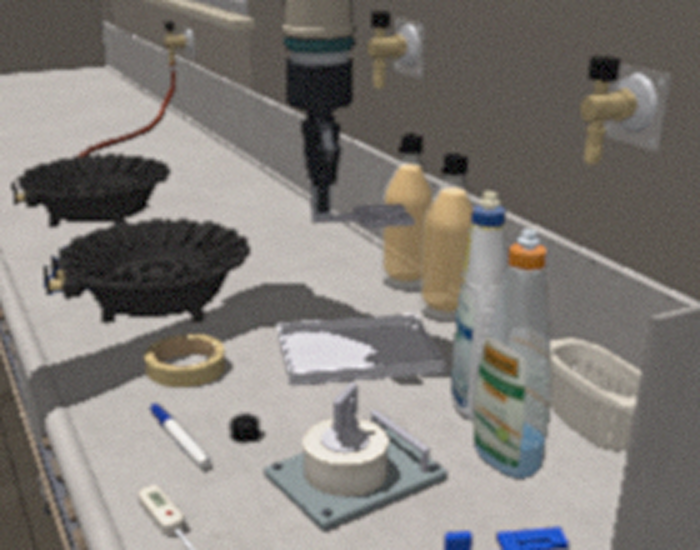

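The arm and plate are clear of the bottles, so I'll lower in stages.

>>> apply_moves --steps '[1, 0, 30, 0, 0, 0, -1, 1, 0, 60, 0, 0, 0, -1, 1, 0, 90, 0, 0, 0, -1, 1, 0, 115, 0, 0, 0, -1, 1, 0, 135, 0, 0, 0, -1, 1, 0, 150, 0, 0, 0, -1, 1, 0, 160, 0, 0, 0, -1, 1, 0, 167, 0, 0, 0, -1, 1, 0, 167, 0, 0, 0, -1, 1, 0, 167, 0, 0, 0, -1]'

```text
time_s: 15.3
ee_pos: [0.5643, -0.0926, 0.0452]
ee_rot: [0.0, 0.991, -0.137, 0.0]
force: [-1.1, -0.7, -1.1]
gripper_width: 0.009
grasp_force: 60.1
```

>>> apply_moves --steps '[0, 0, 3, 0, 0, 0, -1, 0, 0, 6, 0, 0, 0, -1, 0, 0, 8, 0, 0, 0, -1, 0, 0, 9.5, 0, 0, 0, -1, 0, 0, 9.5, 0, 0, 0, -1, 0, 0, 9.5, 0, 0, 0, -1]'

```text
time_s: 15.9
ee_pos: [0.5641, -0.0921, 0.0353]
ee_rot: [0.0, 0.991, -0.137, 0.0]
force: [0.1, -0.6, -1.3]
gripper_width: 0.0089
grasp_force: 60.1
```

Run:
```python
from h import *
s=robot.state()
print({k:np.round(s[k],4) for k in ['q','ee_pos','ee_rot','force','wrist_torque','gripper_width','grasp_force']})
```

```text
{'q': array([-0.3484,  1.0065,  0.7864,  1.8982, -1.0867,  0.7419, -0.7501]), 'ee_pos': array([ 0.5641, -0.0921,  0.0353]), 'ee_rot': array([ 0.    ,  0.9906, -0.1366,  0.    ]), 'force': array([ 0.0554, -0.5582, -1.3016]), 'wrist_torque': array([-0.011 ,  0.0967,  0.0093]), 'gripper_width': np.float64(0.0089), 'grasp_force': np.float64(60.1123)}
```

>>> apply_moves --steps '[0, 0, 0.5, 0, 0, 0, -1, 0, 0, 1, 0, 0, 0, -1, 0, 0, 1, 0, 0, 0, -1, 0, 0, 1, 0, 0, 0, -0.5, 0, 0, 1, 0, 0, 0, -0.2, 0, 0, 1, 0, 0, 0, -0.2, 0, 0, 1, 0, 0, 0, -0.2, 0, 0, -10, 0, 0, 0, -0.2, 0, 0, -50, 0, 0, 0, 0, 0, 0, -100, 0, 0, 0, 0, 0, 0, -150, 0, 0, 0, 0, -80, 0, -200, 0, 0, 0, 0, -120, 0, -200, 0, 0, 0, 0, -120, 0, -200, 0, 0, 0, 0, -120, 0, -200, 0, 0, 0, 0]'

```text
time_s: 17.4
ee_pos: [0.4449, -0.0583, 0.2366]
ee_rot: [-0.002, 0.99, -0.138, -0.001]
force: [0.7, 0.9, -0.3]
gripper_width: 0.0422
grasp_force: 0.0
```

Run:
```python
from h import *
s=robot.state();f=robot.grab_frame('wrist');cv2.imwrite('pics/w5.png',cv2.resize(f,(800,600)))
print({k:np.round(s[k],4) for k in ['q','ee_pos','force','gripper_width','time_s']})
```

```text
{'q': array([-0.6562,  0.6181,  1.1337,  2.0899, -0.7331,  0.9094, -0.9459]), 'ee_pos': array([ 0.4449, -0.0583,  0.2366]), 'force': array([ 0.7121,  0.9124, -0.262 ]), 'gripper_width': np.float64(0.0422), 'time_s': np.float64(17.4)}
```

View pics/w5.png

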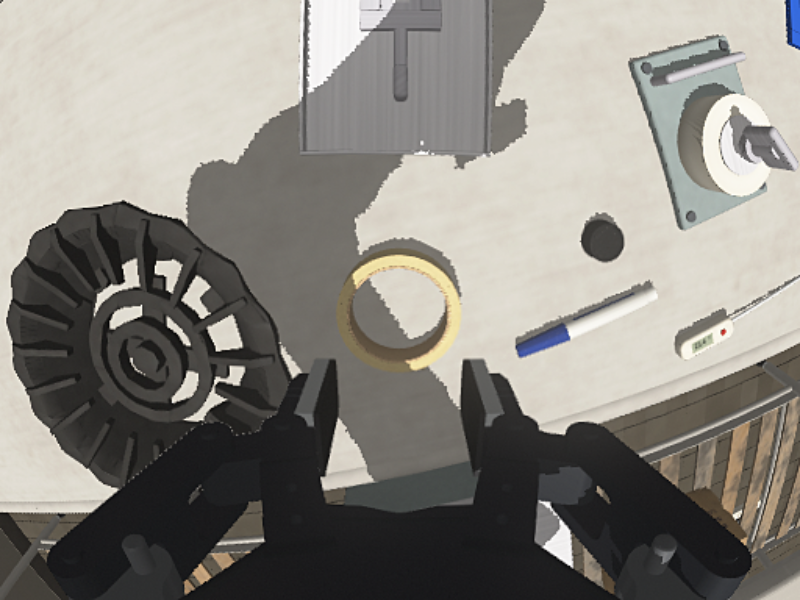

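The keeper lies in the dish, with its grip at (400,85) centred across the dish's width. The nut is still raised at (765,145), nothing else has moved, and the robot is clear.

```bash
python3 -c "
from cell import robot
print(robot.sign_off())"
```

```text
the job is handed in; nothing more can be done
None
```

I backed the nut off clockwise by about 177° (3.1 rad), drew the steel keeper out and laid it in the dish. The job is handed in at about 17.5 s, but the hand-in returned no verdict, and I judged the final placing by eye from the last picture.

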